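# Put the boot-care kit back on its outlines

## Task

Put the boot brush, the hoof pick and the two polish tins back, each lying flat on the dark mat that carries its own white outline: centred on the outline and lined up with it, the wider tin on the larger disc, and the pick's hook on the hook of its outline (the brush may go either way round). Leave the little dish and the loose clothespin where they are.

Things in the scene. Friction and masses are not known exactly. Their poses are not given: they have to be found in the camera images.
- brush_mid (a point): Small wooden boot brush lying bristles down, loose. Seen from above a brown wooden oblong with half-round ends, 116 mm long, 44 mm wide, 40 mm high over all: wood from 14 to 40 mm up, short dark bristles under it. The point is the brush's centre, 20 mm above its underside; x runs along its length, z up. The two ends are alike. 90 to 160 g.
- pick_mid (a point): Hoof pick lying flat, loose: a dark wooden handle 86 mm long (along x), 24 mm wide, 20 mm high, with a thin steel shank out of its +x end that reaches 85 mm from this point and ends in a hook bent to the +y side (10 mm wide, out to y = +31 mm). The steel is 8 mm thick and floats 6 mm above the counter. The point is the centre of the handle, 10 mm above its underside, where it is best gripped across y; z is up. About 110 g.
- wide_tin_mid (a point): The wider of two round, closed, bare-metal polish tins, loose, lying lid up: 64 mm across, 26 mm high. The point is its centre, 13 mm above its underside; z up. About 90 g.
- small_tin_mid (a point): The smaller of the two round bare-metal polish tins, loose, lying lid up: 44 mm across, 22 mm high. The point is its centre, 11 mm above its underside; z up. About 50 g.
- brush_mat: Dark rubber mat, fixed to the counter, 150 mm (x) by 90 mm (y), 4 mm thick, with a flat, filled-in white outline of the brush: an oblong with half-round ends 120 by 48 mm, centred, its length along x. Origin at the centre of the mat's underside. All four mats are flat and of one size; only the white shape differs.
- pick_mat: Dark rubber mat like the others (150 x 90 x 4 mm, fixed, flat) with a flat, filled-in white outline of the hoof pick seen from above: its hook at the +x end, bent to +y, and the centre of the handle at x = -21 mm, y = 0. Origin at the centre of the mat's underside.
- wide_mat: Dark rubber mat like the others (150 x 90 x 4 mm, fixed, flat) with a white disc 68 mm across in its middle, for the wider tin. Origin at the centre of the mat's underside.
- small_mat: Dark rubber mat like the others (150 x 90 x 4 mm, fixed, flat) with a white disc 48 mm across in its middle, for the smaller tin. Origin at the centre of the mat's underside.
- dish: Little white ceramic dish, loose, 68 mm across and 28 mm high, standing among the things; not part of the job, stays where it is. Origin at the centre of its underside.
- clothespin: Wooden clothespin lying flat, loose, 72 mm long (x), 12 mm wide, 12 mm high, among the things; not part of the job, stays where it is. Origin at the centre of its underside. Farther off, along the back of the counter (beyond x = 0.8) and its sides (beyond 0.55 to the left or right), stand a mug, a tub, a bottle, a basket and a crate up to 200 mm high.
Mind the look-alikes: they are no part of the job. Of the things shaped like the part that bears brush_mid, the wooden one is meant. What is shaped like the part that bears wide_tin_mid but yellow is not meant.

How it is judged (in metres and radians):
At the end, for the whole second after the job is handed in: Brush and both tins centred within 12 mm on their own mats' outlines; the pick's handle within 12 mm each way of its place, hook at the hook's end; brush and pick lined up within 0.2 rad; all four flat on the mats (height within 3 mm, tilt under 0.1 rad), released, at rest (horizontal distance between brush_mid and brush_mat below 0.012 m and angle between the x axis of brush_mid and the x axis of brush_mat, either way round below 0.2 rad and z of brush_mid in the frame of brush_mat between 0.021 and 0.027 m and angle between each of brush_mid, wide_tin_mid, small_tin_mid, pick_mid's own z axis and vertical below 0.1 rad and linear speed of each of brush, wide_tin, small_tin, pick below 0.02 m/s and horizontal distance between wide_tin_mid and wide_mat below 0.012 m and z of wide_tin_mid in the frame of wide_mat between 0.014 and 0.02 m and horizontal distance between small_tin_mid and small_mat below 0.012 m and z of small_tin_mid in the frame of small_mat between 0.012 and 0.018 m and x of pick_mid in the frame of pick_mat between -0.033 and -0.009 m and y of pick_mid in the frame of pick_mat between -0.012 and 0.012 m and x of pick_mat in the frame of pick_mid above 0.005 m and angle between the x axis of pick_mid and the x axis of pick_mat, either way round below 0.2 rad and z of pick_mid in the frame of pick_mat between 0.011 and 0.017 m); the robot touches nothing.
It fails at once if the dish is pushed more than 25 mm or tipped (distance of dish from where it was at the start of the episode above 0.025 m or angle between dish's own z axis and vertical above 0.4 rad).
It fails at once if the clothespin is pushed more than 25 mm (distance of clothespin from where it was at the start of the episode above 0.025 m).
It also fails if it takes over 118 s, if anything falls off the work surface, if the arm or the gripper's body presses on something with over 40 N, if the wrist force passes 120 N, or if a joint passes its speed limit or range.

## Robot

A 6-joint arm with a two-finger parallel gripper is mounted at the origin on the work surface. World frame = base frame: x ahead of the robot, y to its left, z up, the work surface at z = 0. Lengths are in mm, angles in rad, forces in N, time in s.
With the tool pointing down it reaches from about 350 to 975 mm from the base axis. Payload 7.1 kg.
Tool frame: the origin (TCP) lies at the centre of the arm's flange, where the gripper is bolted on; the fingertips stand 182 mm ahead of it and the grasp point (between the pads) lies 163 mm ahead of it; z points along the fingers, y is the line along which they close (so a half turn about z gives the same grasp; the last joint's range is limited). The gripper opens to 88 mm and grips with 3 to 60 N. Pads are 20 mm wide; open, the fingers measure 115 mm over their backs; the gripper's body (75 mm by 178 mm) begins 61 mm behind the grasp point.
Start: joints at [1.236, 0.423, 1.63, -0, 1.089, -0.019], TCP at [194.079, 594.087, 404.675] pointing down, gripper open.
Joint ranges: [-3, 3], [-0.9, 2.11], [0.09, 2.58], [-1.31, 4.45], [0.11, 2.69], [-2.54, 2.54]. Speed limits (rad/s): [2.39, 2.39, 3.01, 3.14, 3.14, 3.14].

## Interface

Orientations are given as a rotation vector (axis times angle).
In Python, from workcell import readout, get_image, ctrl gives the robot as it stands.
- The arm moves only by the tool step_arm, never from a script. Its argument "targets" is a list that holds one entry, the list of rows, each a list of 7 numbers: the shift along the world's x, y, z as a fraction of full scale, then the turn, a rotation vector about the world's x, y, z as a fraction of full scale, then the opening, from 0 (shut) to 1 (fully open). In form: [[[dx, dy, dz, wx, wy, wz, claw], ...]]. A call has exactly 5 rows; each row shifts and turns the commanded pose from where the row before left it; what a row does not reach is not made up. Full scale, the value 1, is 0.05 m for a shift and 4 degrees for a turn. A row lasts 1/8 s, in which the tool goes at most 62.5 mm and 10.7 degrees, less where a joint would pass 70% of its speed; a pose out of reach is approached as far as the arm can. A call with a number of a shift or a turn outside -1 to 1 is refused whole. A call with a gripper value outside its range is refused whole. The fingers move at their own pace and stop on an object; the grip force is fixed at half the most. Time passes only in rows, so rows that do not move let the fingers close, or fill a call up. It gives the time, the measured TCP pose, the force, the opening and the grip force at its end, in the units of the state.
- readout.get_obs(): the state, without advancing time (a new reading comes with each control period).
- get_image(name): name is "side" or "top" or "wrist"; returns a dict with "pixels" (480x640x3 uint8, red, green, blue), "intrinsics" (3x3 intrinsics, pixels), "extrinsics" (4x4, takes a point from world to camera coordinates). Camera axes: x right, y down, z forward; pixel columns grow to the right and rows downward; lengths in mm; the calibration is good to about 2 mm. A picture is of the moment at which its call begins. There is no depth.
- ctrl.close_job(): hands the job in; it is judged then, once.
The state is a dict: "t": time; "qpos": joint angles; "qvel": joint speeds; "joint_torque": joint torques, N m; "ee_pos": TCP position; "orientation": TCP orientation; "ft_force": force on the tool from outside, world axes, zero at the start; "moment": the same for the moment, N m; "width": finger opening in mm; "grasp_force": force on a finger pad.
Only numpy, scipy, OpenCV 4.12 (cv2) and the standard library are available. Lean on these libraries where they do the work, as an engineer would, in place of code of your own. Each camera call takes 0.05 s, during which the arm holds its last target. There are 200 camera calls.

## Working session

There is one attempt and no reset: what is moved stays moved. The work goes in short steps, Python scripts to look and compute and a tool call to move; the robot and the scene stay as the last step left them, time stands still between calls to the robot, and variables do not carry over. Pictures are saved under pics/ and viewed, at most 14 in all, crops included, and the job is handed in when it is done.

Besides the shell and the picture viewer there is one more tool, called after ">>>" as a command line: name --argument value ..., lists and objects as JSON in quotes. step_arm: Moves the arm, as the interface text tells. Shift numbers are shares of 0.05 m and turn numbers shares of 4 degrees, none past 1 either way. Its arguments: {"type":"object","properties":{"targets":{"type":"array"}},"required":["targets"]}

```bash
mkdir -p pics; cat > h.py <<'E'
import numpy as np,cv2
from workcell import readout,get_image,ctrl
def snap(n,f):
    d=get_image(n); cv2.imwrite(f'pics/{f}.png',cv2.cvtColor(d['pixels'],cv2.COLOR_RGB2BGR))
    np.savez(f'pics/{f}.npz',K=d['intrinsics'],T=d['extrinsics']); return d
def ray(f,u,v,z):
    d=np.load(f'pics/{f}.npz');K,T=np.array(d['K']),np.array(d['T']);R,t=T[:3,:3],T[:3,3]
    c=-R.T@t; r=R.T@np.linalg.solve(K,[u,v,1]); return c+r*(z-c[2])/r[2]
E
python3 - <<'E'
from h import *
for n in ['top','side']:
    d=snap(n,n+'0'); T=np.array(d['extrinsics']);print(n,-T[:3,:3].T@T[:3,3],np.array(d['intrinsics'])[0]);
o=readout.get_obs();print(o)
E
```

```text
top [ 460.22624007    7.20155543 1346.73043727] [467.4177726    0.         318.62281475]
side [300.5583876  622.88454657 784.86133117] [452.14215687   0.         323.94936705]
{'t': 0.1, 'qpos': array([ 1.23595019e+00,  4.23724551e-01,  1.63056297e+00,  2.35147965e-06,
        1.08864826e+00, -1.89911498e-02]), 'qvel': array([-0.00250551, -0.00191509, -0.00346574,  0.00017462,  0.00062392,
       -0.00065043]), 'joint_torque': array([ 2.82981182e-04, -5.45613062e+01, -2.74323320e+01,  6.45890110e-02,
        1.87487161e-02, -4.60790454e-05]), 'ee_pos': array([194.0334871 , 593.86226424, 404.02406481]), 'orientation': array([-4.94048109e-01, -3.10226022e+00,  2.07611444e-03]), 'ft_force': array([ 0.22718223, -0.44989457, -0.33665412]), 'moment': array([ 0.02565986, -0.05367639, -0.01030973]), 'grasp_force': 0.0, 'width': 87.76597492026461}
```

View pics/top0.png

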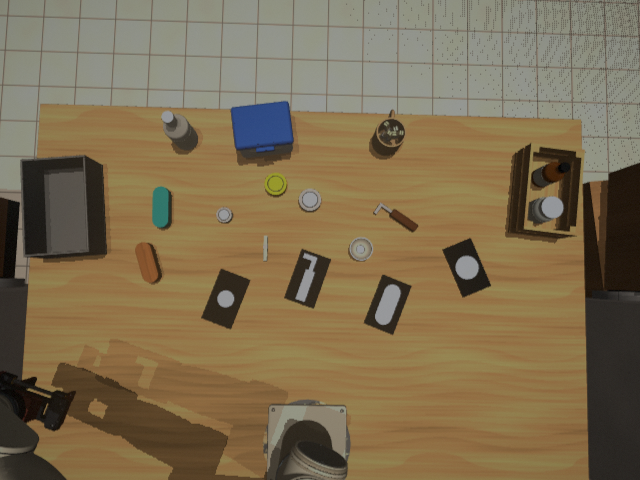

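View pics/side0.png

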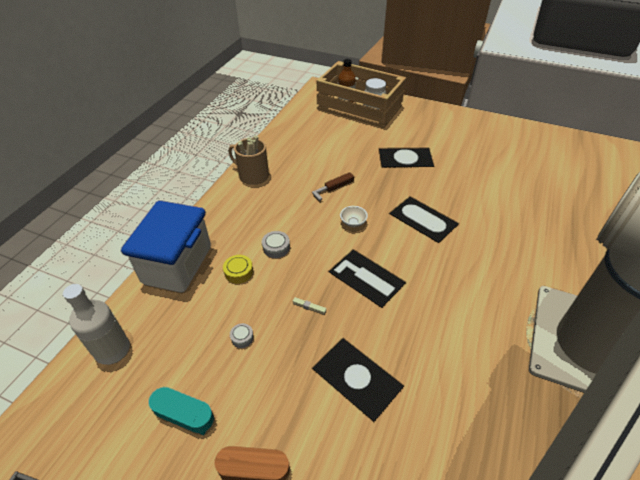

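The top view shows the brush at (148,263), small tin (224,215), wide tin (310,200) and pick (403,218, hook at 380,208). The mats are at (226,299) small, (307,278) pick, (388,304) brush and (466,267) wide. The dish is at (361,250) and the clothespin at (265,247). Teal and yellow are the look-alikes.

```bash
cat > m.py <<'E'
from h import *
im=cv2.imread('pics/top0.png'); hsv=cv2.cvtColor(im,cv2.COLOR_BGR2HSV)
c=im[170:345,120:500]; cv2.imwrite('pics/c0.png',cv2.resize(c[20:,:190],None,fx=4.2,fy=3.8*4.2/3.8,interpolation=cv2.INTER_CUBIC)[:600,:800])
def rect(mask,box,n,z):
    x0,y0,x1,y1=box; m=np.zeros_like(mask);m[y0:y1,x0:x1]=mask[y0:y1,x0:x1]
    k,l,s,_=cv2.connectedComponentsWithStats(m.astype(np.uint8)); i=1+np.argmax(s[1:,4])
    v,u=np.nonzero(l==i); P=np.array([ray('top0',a,b,z)[:2] for a,b in zip(u,v)])
    r=cv2.minAreaRect(P.astype(np.float32)); b=cv2.boxPoints(r); e=[b[1]-b[0],b[2]-b[1]];e=max(e,key=np.linalg.norm)
    print(n,'mean',P.mean(0).round(1),'rect',np.round(r[0],1),np.round(r[1],1),'ang',round(np.degrees(np.arctan2(e[1],e[0]))%180,1),'n',len(u))
H,S,V=cv2.split(hsv.astype(int))
dark=V<60; white=(S<60)&(V>130)
for n,b in dict(small=(195,260,255,335),pick=(280,245,335,312),brush=(360,270,415,338),wide=(438,234,495,300)).items():
    rect(dark|white,b,n+'_mat',4); rect(white,b,n+'_white',4)
rect((S>135)&(H<14),(128,235,170,290),'brush',40)
grey=(S<75)
rect(grey,(212,204,236,226),'small_tin',22); rect(grey,(294,185,325,215),'wide_tin',26)
rect(grey,(344,233,377,265),'dish',28)
rect((S>100)&(V<110),(385,203,422,235),'handle',20)
E
python3 m.py; python3 - <<'E'
import cv2
im=cv2.imread('pics/top0.png')
a=cv2.resize(im[185:235,365:425],None,fx=6,fy=6,interpolation=cv2.INTER_CUBIC)
b=cv2.resize(im[230:290,125:185],None,fx=6,fy=5,interpolation=cv2.INTER_CUBIC)
c=cv2.resize(im[190:265,205:330],None,fx=6,fy=4*1,interpolation=cv2.INTER_CUBIC)
import numpy as np
cv2.imwrite('pics/c1.png',np.vstack([np.hstack([a,b])[:, :720], np.pad(c,((0,0),(0,0),(0,0)))[:,:720]]))
E
```

```text
small_mat mean [399.4 238.9] rect [399.6 238.5] [ 88.  147.2] ang 160.3 n 1557
small_white mean [399.5 239.5] rect [399.3 239. ] [42.4 42.6] ang 91.2 n 202
pick_mat mean [461.    7.6] rect [462.1   7.6] [ 87.2 147.1] ang 161.6 n 1446
pick_white mean [459.9  10.7] rect [464.6  11.2] [ 36.5 131.8] ang 170.8 n 370
brush_mat mean [ 392.4 -222.9] rect [ 393.1 -223.3] [ 87.5 147.1] ang 159.4 n 1477
brush_white mean [ 392.5 -223.2] rect [ 392.7 -223.3] [ 45.5 115.7] ang 159.8 n 597
wide_mat mean [ 502.9 -450.8] rect [ 503.3 -450.6] [147.7  87.7] ang 23.4 n 1470
wide_white mean [ 503.5 -451.9] rect [ 504.  -451.7] [61.2 63.8] ang 180.0 n 399
brush mean [497.1 454.7] rect [497.1 454.6] [112.  42.] ang 18.4 n 539
small_tin mean [637.3 249.2] rect [637.3 248.7] [42.6 42. ] ang 46.4 n 199
wide_tin mean [686.4   6.9] rect [687.3   6.8] [63.4 59.9] ang 1.4 n 402
dish mean [ 549.3 -141.7] rect [ 549.7 -141.6] [64.  66.6] ang 136.1 n 448
handle mean [ 633.9 -262.5] rect [ 638.  -256.7] [103.1  28.2] ang 56.4 n 294
```

View pics/c1.png

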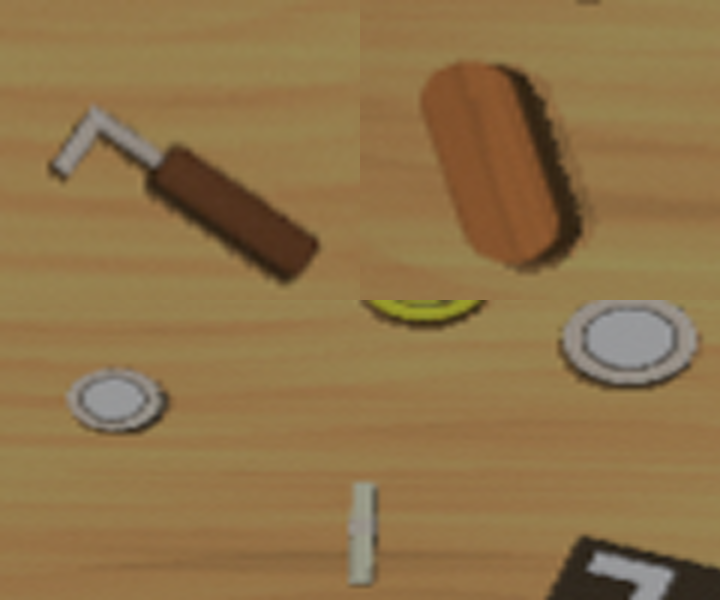

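The crop shows the pick's hook bent to its +y side: axis about 56°, handle centre near crop (234,210), i.e. image (404,220). The brush axis is about 18°. Sizes match the spec. I'll go to the brush first.

>>> step_arm --targets '[[[0.6,-0.28,-0.2,0,0,0.91,1],[0.6,-0.28,-0.2,0,0,0.91,1],[0.6,-0.28,-0.2,0,0,0.91,1],[0.6,-0.28,-0.2,0,0,0.91,1],[0.6,-0.28,-0.2,0,0,0.91,1]]]'

```text
t: 0.72
ee_pos: [344.9, 523.5, 354.0]
orientation: [0.006, -3.141, 0.001]
ft_force: [-0.1, 0.5, 0.4]
width: 88.0
grasp_force: 0.0
```

>>> step_arm --targets '[[[0.6,-0.28,-0.2,0,0,0.91,1],[0.6,-0.28,-0.2,0,0,0.91,1],[0.6,-0.28,-0.2,0,0,0.91,1],[0.6,-0.28,-0.2,0,0,0.91,1],[0.6,-0.28,-0.2,0,0,0.91,1]]]'

```text
t: 1.35
ee_pos: [494.9, 453.5, 303.9]
orientation: [0.503, -3.1, 0.001]
ft_force: [-0.2, -0.7, 0.7]
width: 87.6
grasp_force: 0.0
```

>>> step_arm --targets '[[[0,0,0,0,0,0,1],[0,0,0,0,0,0,1],[0,0,0,0,0,0,1],[0,0,0,0,0,0,1],[0,0,0,0,0,0,1]]]'

```text
t: 1.98
ee_pos: [493.6, 454.5, 305.0]
orientation: [-0.501, 3.101, 0.0]
ft_force: [0.7, -0.1, 1.0]
width: 87.8
grasp_force: 0.0
```

```bash
python3 - <<'E'
from h import *
snap('wrist','w1')
E
```

```text
(no output)
```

View pics/w1.png

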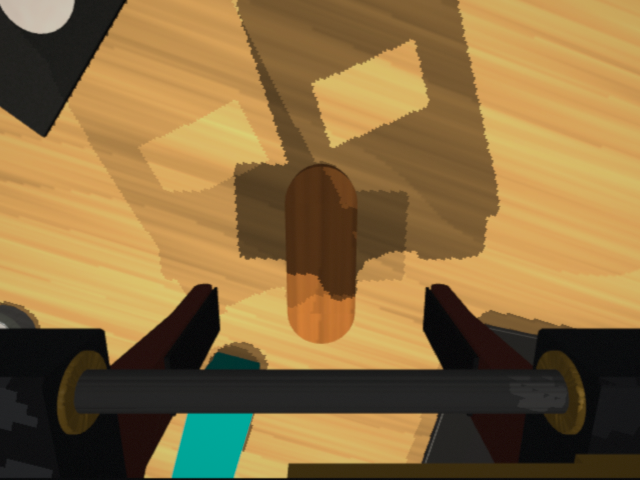

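The wrist view shows the brush upright and centred at about (320.5,253), rows 164–343, aligned with the gripper.

```bash
python3 - <<'E'
from h import *
for p in [(320.5,253.5),(321,164),(320,343)]: print(ray('w1',*p,40).round(1))
E
```

```text
[493.3 454.3  40. ]
[440.9 437.3  40. ]
[552.4 473.5  40. ]
```

>>> step_arm --targets '[[[0.05,0.02,-0.5,0,0,0,1],[0,0,-0.5,0,0,0,1],[0,0,-0.5,0,0,0,1],[0,0,-0.4,0,0,0,1],[0,0,-0.23,0,0,0,1]]]'

```text
t: 2.65
ee_pos: [496.4, 455.0, 197.0]
orientation: [0.5, -3.101, 0.001]
ft_force: [-0.0, 0.1, 0.3]
width: 88.1
grasp_force: 0.0
```

>>> step_arm --targets '[[[0,0,0,0,0,0,1],[0,0,0,0,0,0,0],[0,0,0,0,0,0,0],[0,0,0,0,0,0,0],[0,0,0,0,0,0,0]]]'

```text
t: 3.28
ee_pos: [496.7, 455.1, 198.6]
orientation: [-0.5, 3.101, 0.0]
ft_force: [-0.1, 0.3, -0.1]
width: 51.2
grasp_force: 0.0
```

>>> step_arm --targets '[[[0,0,0,0,0,0,0],[0,0,0,0,0,0,0],[0,0,0.3,0,0,0,0],[0,0,0.7,0,0,0,0],[0,0,1,0,0,0,0]]]'

```text
t: 3.9
ee_pos: [496.1, 454.7, 298.5]
orientation: [0.499, -3.099, 0.002]
ft_force: [-0.2, 0.0, -1.5]
width: 43.7
grasp_force: 30.0
```

>>> step_arm --targets '[[[-0.14,-0.9,0,0,0,-0.64,0],[-0.14,-0.9,0,0,0,-0.64,0],[-0.14,-0.9,0,0,0,-0.64,0],[-0.14,-0.9,0,0,0,-0.64,0],[-0.14,-0.9,0,0,0,-0.64,0]]]'

```text
t: 4.53
ee_pos: [461.3, 228.8, 299.1]
orientation: [-0.149, 3.137, 0.001]
ft_force: [1.1, -0.3, -1.0]
width: 43.7
grasp_force: 30.0
```

>>> step_arm --targets '[[[-0.14,-0.9,0,0,0,-0.64,0],[-0.14,-0.9,0,0,0,-0.64,0],[-0.14,-0.9,0,0,0,-0.64,0],[-0.14,-0.9,0,0,0,-0.64,0],[-0.14,-0.9,0,0,0,-0.64,0]]]'

```text
t: 5.15
ee_pos: [426.3, 3.7, 299.0]
orientation: [0.202, 3.134, 0.0]
ft_force: [0.9, -0.8, -1.0]
width: 43.8
grasp_force: 30.0
```

>>> step_arm --targets '[[[-0.14,-0.9,0,0,0,-0.64,0],[-0.14,-0.9,0,0,0,-0.64,0],[-0.14,-0.9,0,0,0,-0.64,0],[-0.14,-0.9,0,0,0,-0.64,0],[0,-0.6,0,0,0,-0.64,0]]]'

```text
t: 5.78
ee_pos: [398.1, -206.8, 299.0]
orientation: [0.553, 3.091, -0.001]
ft_force: [-0.2, -0.5, -0.9]
width: 44.0
grasp_force: 30.0
```

>>> step_arm --targets '[[[0,-0.3,0,0,0,0,0],[0,-0.06,0,0,0,0,0],[0,0,0,0,0,0,0],[0,0,0,0,0,0,0],[0,0,0,0,0,0,0]]]'

```text
t: 6.4
ee_pos: [398.7, -222.2, 298.2]
orientation: [-0.546, -3.094, -0.0]
ft_force: [-0.1, 0.1, -0.6]
width: 43.7
grasp_force: 30.0
```

```bash
python3 - <<'E'
from h import *
snap('wrist','w2')
E
```

```text
(no output)
```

View pics/w2.png

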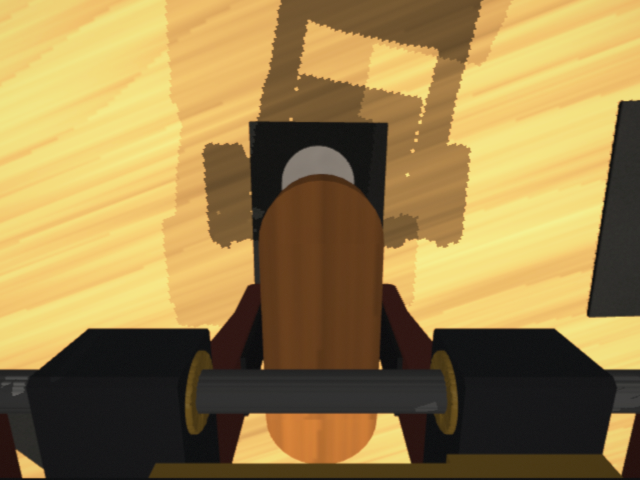

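The held brush (cols 260–383) is parallel to the mat; the mat's far edge runs from (250,122) to (387,123).

```bash
python3 - <<'E'
from h import *
a=ray('w2',250,122,4);b=ray('w2',387,123,4);m=(a+b)/2;d=b-a;print(a,b,np.linalg.norm(d))
n=np.array([-d[1],d[0],0])/np.linalg.norm(d);print(m+75*n,m-75*n,np.degrees(np.arctan2(d[1],d[0])))
E
```

```text
[ 307.51009997 -237.60717465    4.        ] [ 338.36623541 -154.9109839     4.        ] 88.26528795523706
[ 252.67029173 -170.04027672    4.        ] [ 393.20604365 -222.47788184    4.        ] 69.53812509917408
```

>>> step_arm --targets '[[[-0.11,0,-0.4,0,0,0,0],[0,0,-0.6,0,0,0,0],[0,0,-0.6,0,0,0,0],[0,0,-0.22,0,0,0,0],[0,0,-0.1,0,0,0,0]]]'

```text
t: 7.08
ee_pos: [393.2, -222.8, 202.1]
orientation: [-0.548, -3.093, -0.0]
ft_force: [-7.3, 6.3, 43.3]
width: 43.7
grasp_force: 30.0
```

>>> step_arm --targets '[[[0,0,0,0,0,0,0],[0,0,0,0,0,0,0],[0,0,0,0,0,0,1],[0,0,0,0,0,0,1],[0,0,0,0,0,0,1]]]'

```text
t: 7.7
ee_pos: [393.1, -222.9, 202.3]
orientation: [0.548, 3.093, -0.0]
ft_force: [-0.5, 0.4, -0.3]
width: 70.5
grasp_force: 0.0
```

>>> step_arm --targets '[[[0,0,0,0,0,0,1],[0,0,0,0,0,0,1],[0,0,0.4,0,0,0,1],[0,0,0.7,0,0,0,1],[0,0,0.9,0,0,0,1]]]'

```text
t: 8.32
ee_pos: [392.7, -222.7, 302.5]
orientation: [-0.548, -3.091, -0.001]
ft_force: [0.6, -0.4, -0.8]
width: 88.2
grasp_force: 0.0
```

>>> step_arm --targets '[[[0.49,0.94,0,0,0,0,1],[0.49,0.94,0,0,0,0,1],[0.49,0.94,0,0,0,0,1],[0.49,0.94,0,0,0,0,1],[0.49,0.94,0,0,0,0,1]]]'

```text
t: 8.95
ee_pos: [516.1, 13.8, 302.2]
orientation: [0.548, 3.093, -0.0]
ft_force: [0.6, -0.4, -0.2]
width: 87.9
grasp_force: 0.0
```

>>> step_arm --targets '[[[0.49,0.94,0,0,0,0,1],[0.49,0.94,0,0,0,0,1],[0.49,0.94,0,0,0,0,1],[0.49,0.94,0,0,0,0,1],[0.49,0.94,0,0,0,0,1]]]'

```text
t: 9.57
ee_pos: [638.5, 248.7, 301.9]
orientation: [-0.548, -3.093, 0.001]
ft_force: [-0.4, -0.8, 0.1]
width: 87.7
grasp_force: 0.0
```

>>> step_arm --targets '[[[0,0,0,0,0,0,1],[0,0,0,0,0,0,1],[0,0,0,0,0,0,1],[0,0,0,0,0,0,1],[0,0,0,0,0,0,1]]]'

```text
t: 10.2
ee_pos: [638.0, 246.4, 302.4]
orientation: [0.549, 3.093, 0.0]
ft_force: [0.5, 0.7, -1.1]
width: 87.8
grasp_force: 0.0
```

```bash
python3 - <<'E'
from h import *
snap('wrist','w3')
E
```

```text
(no output)
```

View pics/w3.png

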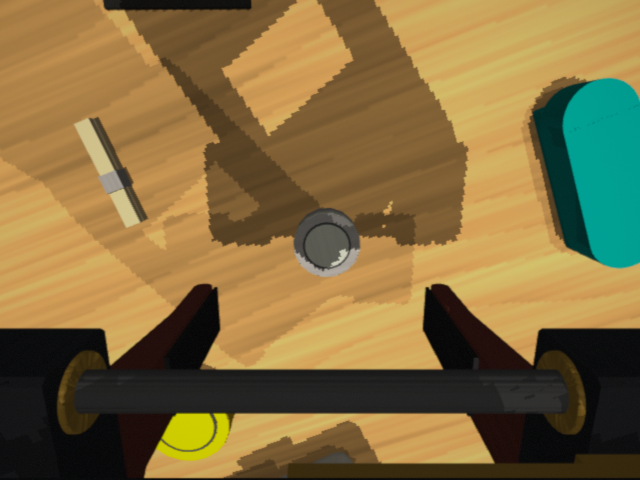

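The small tin's lid is centred at about (327,245) in the wrist view, cols 294–360.

```bash
python3 - <<'E'
from h import *
for p in [(327,245),(295,245),(360,245),(327,277)]: print(ray('w3',*p,22).round(1))
E
```

```text
[637.6 250.7  22. ]
[630.3 230.9  22. ]
[645.2 271.2  22. ]
[658.7 243.1  22. ]
```

>>> step_arm --targets '[[[-0.01,0.06,-0.5,0,0,0,1],[0,0,-0.6,0,0,0,1],[0,0,-0.6,0,0,0,1],[0,0,-0.4,0,0,0,1],[0,0,-0.2,0,0,0,1]]]'

```text
t: 10.88
ee_pos: [637.4, 249.9, 186.1]
orientation: [-0.548, -3.092, 0.001]
ft_force: [1.2, 0.2, 0.6]
width: 87.8
grasp_force: 0.0
```

>>> step_arm --targets '[[[0,0,0,0,0,0,1],[0,0,0,0,0,0,0],[0,0,0,0,0,0,0],[0,0,0,0,0,0,0],[0,0,0,0,0,0,0]]]'

```text
t: 11.5
ee_pos: [637.6, 250.1, 187.5]
orientation: [0.548, 3.093, 0.0]
ft_force: [-0.2, 0.5, -1.1]
width: 51.5
grasp_force: 0.0
```

>>> step_arm --targets '[[[0,0,0,0,0,0,0],[0,0,0,0,0,0,0],[0,0,0.4,0,0,0,0],[0,0,0.7,0,0,0,0],[0,0,0.9,0,0,0,0]]]'

```text
t: 12.12
ee_pos: [637.3, 250.0, 288.5]
orientation: [-0.548, -3.092, 0.001]
ft_force: [0.9, -0.1, -0.7]
width: 43.2
grasp_force: 30.0
```

>>> step_arm --targets '[[[-0.95,-0.045,0,0,0,0,0],[-0.95,-0.045,0,0,0,0,0],[-0.95,-0.045,0,0,0,0,0],[-0.95,-0.045,0,0,0,0,0],[-0.95,-0.045,0,0,0,0,0]]]'

```text
t: 12.75
ee_pos: [398.8, 238.7, 288.4]
orientation: [0.548, 3.092, 0.002]
ft_force: [0.1, 0.3, -0.3]
width: 43.6
grasp_force: 30.0
```

>>> step_arm --targets '[[[0,0,0,0,0,0,0],[0,0,0,0,0,0,0],[0,0,-0.5,0,0,0,0],[0,0,-0.6,0,0,0,0],[0,0,-0.5,0,0,0,0]]]'

```text
t: 13.38
ee_pos: [401.9, 239.2, 206.6]
orientation: [0.549, 3.091, 0.002]
ft_force: [0.2, -0.2, -0.5]
width: 43.6
grasp_force: 30.0
```

>>> step_arm --targets '[[[0,0,-0.2,0,0,0,0],[0,0,-0.1,0,0,0,0],[0,0,0,0,0,0,0],[0,0,0,0,0,0,1],[0,0,0,0,0,0,1]]]'

```text
t: 14.0
ee_pos: [400.3, 239.0, 192.8]
orientation: [0.548, 3.092, 0.001]
ft_force: [0.1, 0.9, 0.1]
width: 59.9
grasp_force: 0.0
```

>>> step_arm --targets '[[[0,0,0,0,0,0,1],[0,0,0,0,0,0,1],[0,0,0.6,0,0,0,1],[0,0,0.7,0,0,0,1],[0,0,0.9,0,0,0,1]]]'

```text
t: 14.62
ee_pos: [399.7, 238.6, 302.7]
orientation: [-0.548, -3.092, 0.002]
ft_force: [0.7, -0.3, 0.3]
width: 87.6
grasp_force: 0.0
```

>>> step_arm --targets '[[[0.82,-0.66,0,0,0,0,1],[0.82,-0.66,0,0,0,0,1],[0.82,-0.66,0,0,0,0,1],[0.82,-0.66,0,0,0,0,1],[0.82,-0.66,0,0,0,0,1]]]'

```text
t: 15.25
ee_pos: [606.2, 72.5, 302.2]
orientation: [-0.548, -3.093, -0.0]
ft_force: [1.2, 0.3, 0.1]
width: 87.9
grasp_force: 0.0
```

>>> step_arm --targets '[[[0.82,-0.66,0,0,0,0,1],[0.82,-0.66,0,0,0,0,1],[0,0,0,0,0,0,1],[0,0,0,0,0,0,1],[0,0,0,0,0,0,1]]]'

```text
t: 15.88
ee_pos: [686.0, 8.8, 302.0]
orientation: [-0.546, -3.092, 0.0]
ft_force: [-0.8, 0.5, -0.5]
width: 87.9
grasp_force: 0.0
```

```bash
python3 - <<'E'
from h import *
snap('wrist','w4')
E
```

```text
(no output)
```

View pics/w4.png

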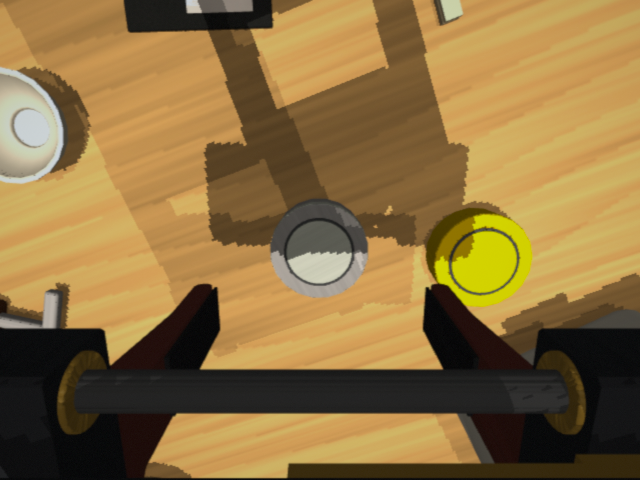

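The wide tin's lid is centred at about (319.5,251); the yellow tin leaves about 14 mm for the finger.

```bash
python3 - <<'E'
from h import *
for p in [(319.5,251),(271,251),(368,251)]: print(ray('w4',*p,26).round(1))
E
```

```text
[686.2   7.6  26. ]
[675.3 -22.1  26. ]
[697.1  37.4  26. ]
```

>>> step_arm --targets '[[[-0.01,0,-0.5,0,0,0,1],[0,0,-0.6,0,0,0,1],[0,0,-0.6,0,0,0,1],[0,0,-0.4,0,0,0,1],[0,0,-0.2,0,0,0,1]]]'

```text
t: 16.55
ee_pos: [686.1, 8.4, 186.2]
orientation: [-0.547, -3.092, 0.0]
ft_force: [0.5, 0.1, -0.2]
width: 88.0
grasp_force: 0.0
```

>>> step_arm --targets '[[[0,0,0,0,0,0,1],[0,0,0,0,0,0,0],[0,0,0,0,0,0,0],[0,0,0,0,0,0,0],[0,0,0,0,0,0,0]]]'

```text
t: 17.18
ee_pos: [686.9, 7.8, 188.0]
orientation: [0.548, 3.092, 0.0]
ft_force: [-1.1, -0.7, 5.5]
width: 63.7
grasp_force: 30.0
```

>>> step_arm --targets '[[[0,0,0,0,0,0,0],[0,0,0,0,0,0,0],[0,0,0.4,0,0,0,0],[0,0,0.7,0,0,0,0],[0,0,0.9,0,0,0,0]]]'

```text
t: 17.8
ee_pos: [686.1, 7.8, 288.1]
orientation: [-0.548, -3.092, 0.0]
ft_force: [0.7, 0.0, 0.5]
width: 63.3
grasp_force: 30.0
```

>>> step_arm --targets '[[[-0.37,-0.92,0,0,0,0,0],[-0.37,-0.92,0,0,0,0,0],[-0.37,-0.92,0,0,0,0,0],[-0.37,-0.92,0,0,0,0,0],[-0.37,-0.92,0,0,0,0,0]]]'

```text
t: 18.42
ee_pos: [593.4, -223.5, 288.3]
orientation: [0.548, 3.093, -0.0]
ft_force: [0.4, 0.4, -0.2]
width: 63.4
grasp_force: 30.0
```

>>> step_arm --targets '[[[-0.37,-0.92,0,0,0,0,0],[-0.37,-0.92,0,0,0,0,0],[-0.37,-0.92,0,0,0,0,0],[-0.37,-0.92,0,0,0,0,0],[-0.33,-0.9,0,0,0,0,0]]]'

```text
t: 19.05
ee_pos: [502.7, -452.7, 288.3]
orientation: [0.548, 3.093, -0.001]
ft_force: [0.5, 0.5, 0.1]
width: 63.4
grasp_force: 30.0
```

>>> step_arm --targets '[[[0,0,0,0,0,0,0],[0,0,0,0,0,0,0],[0,0,-0.5,0,0,0,0],[0,0,-0.6,0,0,0,0],[0,0,-0.5,0,0,0,0]]]'

```text
t: 19.68
ee_pos: [504.3, -449.3, 206.5]
orientation: [-0.545, -3.093, -0.001]
ft_force: [0.3, 0.7, -0.5]
width: 63.7
grasp_force: 30.0
```

>>> step_arm --targets '[[[0,0,-0.2,0,0,0,0],[0,0,-0.1,0,0,0,0],[0,0,0,0,0,0,0],[0,0,0,0,0,0,0],[0,0,0,0,0,0,0]]]'

```text
t: 20.3
ee_pos: [503.7, -451.3, 192.9]
orientation: [0.548, 3.093, -0.001]
ft_force: [0.8, 0.2, -0.2]
width: 63.6
grasp_force: 30.0
```

>>> step_arm --targets '[[[0,0,0,0,0,0,1],[0,0,0,0,0,0,1],[0,0,0,0,0,0,1],[0,0,0,0,0,0,1],[0,0,0.4,0,0,0,1]]]'

```text
t: 20.92
ee_pos: [503.0, -450.7, 211.3]
orientation: [-0.548, -3.091, -0.003]
ft_force: [0.7, 0.2, -1.6]
width: 87.8
grasp_force: 0.0
```

>>> step_arm --targets '[[[0,0,0.9,0,0,0,1],[0,0,0.9,0,0,-1,1],[0.5,0.75,0,0,0,-1,1],[0.5,0.75,0,0,0,-1,1],[0.5,0.75,0,0,0,-1,1]]]'

```text
t: 21.55
ee_pos: [579.2, -337.7, 304.1]
orientation: [0.977, 2.984, -0.001]
ft_force: [-0.0, -1.0, -0.5]
width: 87.8
grasp_force: 0.0
```

>>> step_arm --targets '[[[0.5,0.75,0,0,0,-1,1],[0.6,0.8,0,0,0,-1,1],[0,0,0,0,0,-1,1],[0,0,0,0,0,-1,1],[0,0,0,0,0,-1,1]]]'

```text
t: 22.18
ee_pos: [633.8, -260.9, 303.8]
orientation: [1.479, 2.77, 0.0]
ft_force: [0.6, -0.4, 0.5]
width: 87.9
grasp_force: 0.0
```

>>> step_arm --targets '[[[0,0,0,0,0,-1,1],[0,0,0,0,0,-1,1],[0,0,0,0,0,-1,1],[0,0,0,0,0,-1,1],[0,0,0,0,0,-1,1]]]'

```text
t: 22.8
ee_pos: [633.7, -261.2, 303.8]
orientation: [1.938, 2.471, 0.001]
ft_force: [0.5, -0.6, -0.5]
width: 88.0
grasp_force: 0.0
```

>>> step_arm --targets '[[[0,0,0,0,0,-1,1],[0,0,0,0,0,-1,1],[0,0,0,0,0,-1,1],[0,0,0,0,0,-1,1],[0,0,0,0,0,-1,1]]]'

```text
t: 23.42
ee_pos: [633.7, -261.2, 303.8]
orientation: [2.338, 2.097, 0.001]
ft_force: [0.1, 0.8, 1.0]
width: 87.8
grasp_force: 0.0
```

>>> step_arm --targets '[[[0,0,0,0,0,-1,1],[0,0,0,0,0,-1,1],[0,0,0,0,0,-1,1],[0,0,0,0,0,-1,1],[0,0,0,0,0,-1,1]]]'

```text
t: 24.05
ee_pos: [633.7, -261.2, 303.8]
orientation: [2.667, 1.659, 0.001]
ft_force: [0.4, 0.3, 0.2]
width: 87.4
grasp_force: 0.0
```

>>> step_arm --targets '[[[0,0,0,0,0,-1,1],[0,0,0,0,0,-0.9,1],[0,0,0,0,0,0,1],[0,0,0,0,0,0,1],[0,0,0,0,0,0,1]]]'

```text
t: 24.68
ee_pos: [633.6, -261.2, 302.5]
orientation: [2.769, 1.483, 0.0]
ft_force: [-0.7, -0.2, -0.3]
width: 87.7
grasp_force: 0.0
```

```bash
python3 - <<'E'
from h import *
snap('wrist','w5'); print(ray('top0',403.6,219.6,20))
E
```

```text
[ 635.42423409 -264.53281373   20.        ]
```

View pics/w5.png

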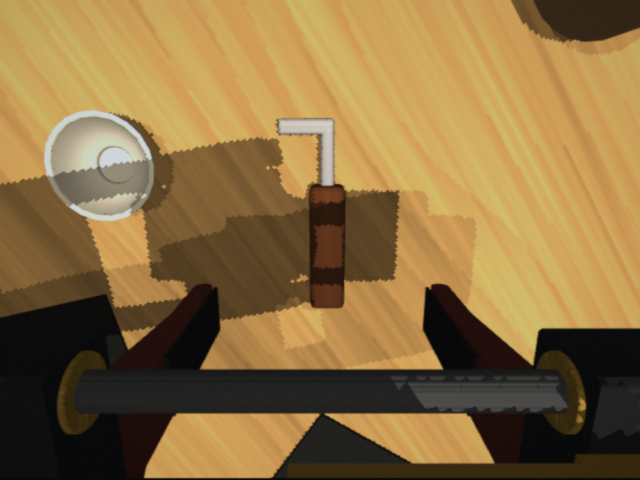

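The pick hangs vertical in the view: handle cols 309–344, rows 185–307, hook to the left at the top.

```bash
python3 - <<'E'
from h import *
a,b=ray('w5',327,186,20),ray('w5',327,306,20); print(a,b,(a+b)/2,np.linalg.norm(a-b),np.degrees(np.arctan2(*(a-b)[1::-1])))
E
```

```text
[ 658.70790517 -229.7012523    20.        ] [ 612.87262941 -299.0211542    20.        ] [ 635.79026729 -264.36120325   20.        ] 83.10307637464814 56.526772255018365
```

>>> step_arm --targets '[[[0.04,-0.06,-0.5,0,0,0,1],[0,0,-0.6,0,0,0,1],[0,0,-0.6,0,0,0,1],[0,0,-0.4,0,0,0,1],[0,0,-0.2,0,0,0,1]]]'

```text
t: 25.35
ee_pos: [635.1, -264.0, 184.9]
orientation: [-2.768, -1.481, 0.002]
ft_force: [0.5, 0.3, 0.3]
width: 87.5
grasp_force: 0.0
```

>>> step_arm --targets '[[[0,0,0,0,0,0,1],[0,0,0,0,0,0,0],[0,0,0,0,0,0,0],[0,0,0,0,0,0,0],[0,0,0,0,0,0,0]]]'

```text
t: 25.98
ee_pos: [635.6, -264.2, 187.6]
orientation: [2.77, 1.482, 0.001]
ft_force: [-0.6, 0.2, 0.3]
width: 51.4
grasp_force: 0.0
```

>>> step_arm --targets '[[[0,0,0,0,0,0,0],[0,0,0,0,0,0,0],[0,0,0,0,0,0,0],[0,0,0,0,0,0,0],[0,0,0.2,0,0,0,0]]]'

```text
t: 26.6
ee_pos: [635.1, -263.9, 196.5]
orientation: [-2.768, -1.482, 0.002]
ft_force: [-0.2, -0.0, -0.9]
width: 24.0
grasp_force: 30.0
```

>>> step_arm --targets '[[[0,0,0.5,0,0,-1,0],[0,0,0.6,0,0,-1,0],[0,0,0.7,0,0,-1,0],[0,0,0,0,0,-1,0],[0,0,0,0,0,-1,0]]]'

```text
t: 27.22
ee_pos: [635.6, -264.2, 288.6]
orientation: [2.985, 0.975, 0.002]
ft_force: [-0.8, -0.1, -0.3]
width: 23.8
grasp_force: 30.0
```

>>> step_arm --targets '[[[-0.39,0.56,0,0,0,-1,0],[-0.39,0.56,0,0,0,-1,0],[-0.39,0.56,0,0,0,-1,0],[-0.39,0.56,0,0,0,-1,0],[-0.39,0.56,0,0,0,-1,0]]]'

```text
t: 27.85
ee_pos: [537.4, -123.3, 287.8]
orientation: [3.11, 0.442, 0.001]
ft_force: [0.1, 0.9, -1.5]
width: 23.5
grasp_force: 30.0
```

>>> step_arm --targets '[[[-0.39,0.56,0,0,0,-1,0],[-0.39,0.56,0,0,0,-1,0],[-0.39,0.56,0,0,0,-1,0],[-0.39,0.56,0,0,0,-1,0],[-0.37,0.53,0,0,0,-1,0]]]'

```text
t: 28.48
ee_pos: [440.9, 15.2, 287.8]
orientation: [-3.14, 0.105, -0.001]
ft_force: [-0.3, -0.3, -1.1]
width: 23.6
grasp_force: 30.0
```

>>> step_arm --targets '[[[0,0,0,0,0,-1,0],[0,0,0,0,0,-1,0],[0,0,0,0,0,-1,0],[0,0,0,0,0,-0.8,0],[0,0,0,0,0,0,0]]]'

```text
t: 29.1
ee_pos: [441.6, 14.4, 287.7]
orientation: [-3.099, 0.515, -0.001]
ft_force: [0.2, -0.1, -1.2]
width: 23.9
grasp_force: 30.0
```

>>> step_arm --targets '[[[0,0,0,0,0,0,0],[0,0,0,0,0,0,0],[0,0,0,0,0,0,0],[0,0,0,0,0,0,0],[0,0,0,0,0,0,0]]]'

```text
t: 29.72
ee_pos: [441.6, 14.3, 287.1]
orientation: [3.099, -0.515, -0.0]
ft_force: [0.5, 0.5, -2.3]
width: 23.5
grasp_force: 30.0
```

```bash
python3 - <<'E'
from h import *
snap('wrist','w6')
E
```

```text
(no output)
```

View pics/w6.png

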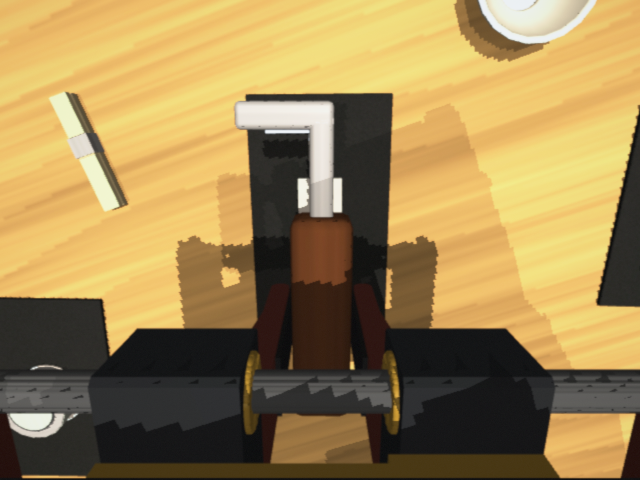

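Pick held parallel to its outline, hook the right way; the mat's far edge runs (247,94)–(392,94).

```bash
python3 - <<'E'
from h import *
a=ray('w6',247,94.5,4);b=ray('w6',392,94.5,4);m=(a+b)/2;d=b-a;L=np.linalg.norm(d)
n=np.array([-d[1],d[0],0])/L;print(a,b,L,np.degrees(np.arctan2(n[1],n[0])))
print(m-75*n,m-96*n)
E
```

```text
[546.1199179   26.15592206   4.        ] [517.52273962 -57.22901646   4.        ] 88.15240540460093 -18.929597788909888
[460.87748598   8.7939105    4.        ] [441.01321001  15.60643865   4.        ]
```

>>> step_arm --targets '[[[0,0.01,-0.5,0,0,0,0],[0,0,-0.6,0,0,0,0],[0,0,-0.5,0,0,0,0],[0,0,-0.2,0,0,0,0],[0,0,-0.1,0,0,0,0]]]'

```text
t: 30.4
ee_pos: [441.7, 14.8, 191.9]
orientation: [3.099, -0.516, -0.001]
ft_force: [0.3, 0.5, -1.3]
width: 23.9
grasp_force: 30.0
```

>>> step_arm --targets '[[[0,0,0,0,0,0,0],[0,0,0,0,0,0,0],[0,0,0,0,0,0,1],[0,0,0,0,0,0,1],[0,0,0,0,0,0,1]]]'

```text
t: 31.02
ee_pos: [441.7, 14.8, 192.4]
orientation: [-3.099, 0.516, -0.001]
ft_force: [0.0, 0.3, -0.6]
width: 50.3
grasp_force: 0.0
```

>>> step_arm --targets '[[[0,0,0,0,0,0,1],[0,0,0,0,0,0,1],[0,0,0.6,0,0,0,1],[0,0,0.7,0,0,0,1],[0,0,0.9,0,0,0,1]]]'

```text
t: 31.65
ee_pos: [441.2, 14.8, 302.7]
orientation: [3.099, -0.516, -0.003]
ft_force: [0.4, -0.5, -0.1]
width: 87.6
grasp_force: 0.0
```

>>> step_arm --targets '[[[0,0.9,0.3,0,0,0,1],[0,0.9,0.3,0,0,0,1],[0,0.9,0.3,0,0,0,1],[0,0.9,0.3,0,0,0,1],[0,0.9,0.3,0,0,0,1]]]'

```text
t: 32.28
ee_pos: [441.2, 241.3, 377.7]
orientation: [3.099, -0.516, -0.0]
ft_force: [1.2, -0.3, -1.4]
width: 87.5
grasp_force: 0.0
```

>>> step_arm --targets '[[[0,0.9,0,0,0,0,1],[0,0.9,0,0,0,0,1],[0,0.9,0,0,0,0,1],[0,0.9,0,0,0,0,1],[0,0.9,0,0,0,0,1]]]'

```text
t: 32.9
ee_pos: [465.2, 435.8, 374.9]
orientation: [-3.073, 0.431, 0.062]
ft_force: [0.1, -0.3, 0.1]
width: 87.7
grasp_force: 0.0
```

```bash
python3 - <<'E'
from h import *
d=snap('top','top1'); im=cv2.imread('pics/top1.png')
t=[cv2.resize(im[y-50:y+50,x-50:x+50],(300,300),interpolation=cv2.INTER_CUBIC) for x,y in [(226,299),(307,278),(388,304),(466,267)]]
cv2.imwrite('pics/c2.png',np.vstack([np.hstack(t[:2]),np.hstack(t[2:])]))
E
```

```text
(no output)
```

View pics/c2.png

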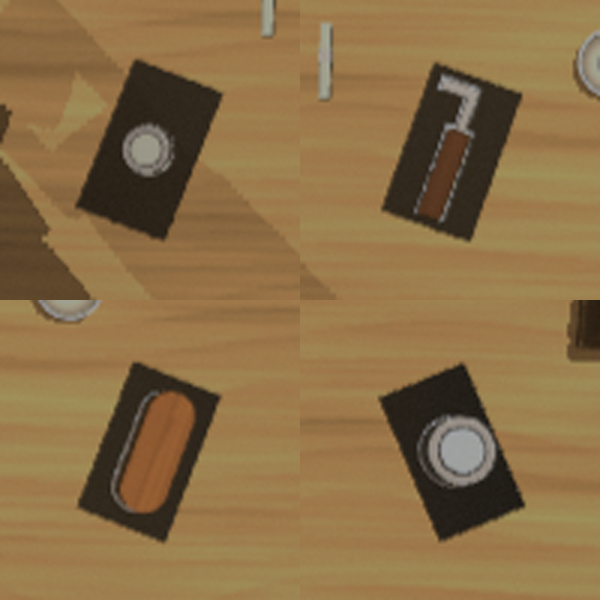

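All four lie on their outlines; the offsets left match the parallax from their heights. The dish and clothespin have not moved. One call to settle, then I hand in.

>>> step_arm --targets '[[[0,-0.2,0,0,0,0,1],[0,0,0,0,0,0,1],[0,0,0,0,0,0,1],[0,0,0,0,0,0,1],[0,0,0,0,0,0,1]]]'

```text
t: 33.58
ee_pos: [465.3, 424.4, 375.4]
orientation: [-3.073, 0.433, 0.061]
ft_force: [-0.6, 0.2, -0.8]
width: 87.7
grasp_force: 0.0
```

```bash
python3 -c "
from h import *
print(ctrl.close_job())"
```

```text
the job is handed in; nothing more can be done
None
```

I placed the brush, the pick and both tins on their own outlines and handed the job in at about 34 s; the last top view shows all four centred and lined up, with the dish and clothespin not visibly moved, but the hand-in gave no verdict.

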